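# Complete the stain rack

## Robot

A 7-joint arm with a two-finger parallel gripper is mounted at the origin on the work surface. World frame = base frame: x ahead of the robot, y to its left, z up, the work surface at z = 0. Lengths are in m, angles in rad, forces in N, time in s.
With the tool pointing down it reaches from about 0.4 to 0.85 m from the base axis. Payload 4.5 kg.
Tool frame: the origin (TCP) lies at the very end of the fingers, on their centre line; the grasp point (between the pads) lies 19 mm behind it; z points along the fingers, y is the direction in which the jaws open and shut (so a half turn about z gives the same grasp; the last joint's range is limited). The gripper opens to 88 mm and grips with 3 to 60 N. Pads are 18 mm wide; open, the fingers measure 123 mm over their backs; the gripper's body (75 mm by 187 mm) begins 45 mm behind the grasp point.
Start: joints at [1.29, 0.689, -0.195, 1.565, 0.157, 0.902, -0.215], TCP at [0.194, -0.594, 0.239] pointing down, gripper open.
Joint ranges: [-3.01, 3.01], [-0.46, 2.08], [-1.47, 1.51], [0.13, 2.56], [-1, 4.14], [0.04, 2.09], [-2.66, 2.66]. Speed limits (rad/s): [2.57, 2.57, 3.14, 3.14, 3.14, 3.14, 3.14].

## Interface

Orientations are given as a unit quaternion [w, x, y, z].
In Python, from workcell import bot gives the robot as it stands.
- The arm moves only by the tool jog_arm, never from a script. Its argument "motion" is a list of rows, each an object with "offset": the shift along the tool's x, y, z in mm, a list of three; "turn": the turn about the tool's z in degrees. A call has exactly 8 rows; each row is the pose to reach, as a shift and turn from the pose commanded when the call began, along the tool's axes at that moment; what a row does not reach only later rows make up. A row lasts 1/10 s, in which the tool goes at most 50 mm and 8.59 degrees, less where a joint would pass 70% of its speed; a pose out of reach is approached as far as the arm can. A call with a gripper value outside its range is refused whole. "gripper" is the finger opening in mm, from 0 to 88.1, set as the call begins (left out, the last holds). The fingers move at their own pace and stop on an object; "grip_force" is the grip in N (left out, the last holds). Time passes only in rows, so rows that repeat a pose let the fingers close, or fill a call up. It gives the time, the measured TCP pose, the force and the opening at its end, in the units of the state.
- bot.get_obs(): the state, without advancing time (a new reading comes with each control period).
- bot.capture(name): name is "scene" or "top"; returns the picture (480x640x3 uint8, blue, green, red); there is no depth.
- bot.camera_model(name): a dict with "vfov" (degrees; the focal length in pixels is half the picture's height over the tangent of half this angle, whatever the lens; pixels are square), "cx", "cy" (the principal point, pixels), "rvec" (rotation vector, rad) and "tvec" (3), from world to camera coordinates, as OpenCV has them. Camera axes: x right, y down, z forward; pixel columns grow to the right and rows downward; lengths in m; the calibration is good to about 2 mm. A picture is of the moment at which its call begins. camera_model takes no time and is no camera call.
- bot.hand_in(): hands the job in, once; it reports no verdict.
The state is a dict: "time_s": time; "joint_positions": joint angles; "qd": joint speeds; "tau": joint torques, N m; "eef_pos": TCP position; "tcp_rot": TCP orientation; "force": force on the tool from outside, world axes, zero at the start; "ft_torque": the same for the moment, N m; "opening": finger opening in m.
Only numpy, scipy, OpenCV 4.12 (cv2) and the standard library are available. Lean on these libraries where they do the work, as an engineer would, in place of code of your own. Each camera call takes 0.05 s, during which the arm holds its last target.

## Task

The grey three-pocket stain rack on the lab bench should hold three matching amber bottles, but only one is in it. Take the two spare bottles of the same size from among the things on the bench and set one, without dropping it, into each empty pocket, upright and fully down, leaving the bottle that is already in the rack in its pocket.

Things in the scene. Friction and masses are not known exactly. Their poses are not given: they have to be found in the camera images.
- rack: fixed grey plastic rack, 90 mm (x) by 250 mm (y), 26 mm high, flat on the bench, yaw within 18 degrees. Origin: centre of its underside. Three square pockets, 61 mm wide, floor 6 mm above the bench, at its own x = 0, y = -80, 0, +80 mm. One, which varies, already holds a bottle; two are empty
- resident_center (a point): bottle standing in one pocket of the rack: amber glass, black cap, paper label, upright; 100 mm tall, body 40 mm in diameter and straight up to 64 mm above its foot, 130 g. The point is on its axis, half-way up (50 mm above its foot)
- spare1_center (a point): spare, just like the bottle in the rack (same size, shape and weight give or take 40 %), upright on the bench to the robot's left of the rack, amid a bigger amber bottle (68 mm across, 135 mm tall) and a slimmer one (25 mm, 70 mm tall) that do not belong in the rack; 40 mm free around it. The point is on its axis, half-way up (50 mm above its foot)
- spare2_center (a point): second spare, just like the first, in the same area. The point is on its axis, half-way up (50 mm above its foot)

How it is judged:
By the outcome, as a careful person would: the job done as asked, in the order asked, and still so for the second after the job is handed in, with the robot touching nothing.
It also fails if it takes over 56 s, if anything falls off the work surface, if the arm or the gripper's body presses on something with over 40 N, if the wrist force passes 120 N, or if a joint passes its speed limit or range.

## Working session

There is one attempt and no reset: what is moved stays moved. The work goes in short steps, Python scripts to look and compute and a tool call to move; the robot and the scene stay as the last step left them, time stands still between calls to the robot, and variables do not carry over. Pictures are saved under pics/ and viewed, and the job is handed in when it is done.

Besides the shell and the picture viewer there is one more tool, called as name([rows], argument=value, ...), one row to a line, values as JSON. jog_arm: Moves the arm, as the interface text tells. Its arguments: {"type":"object","properties":{"motion":{"type":"array","items":{"type":"object","properties":{"offset":{"type":"array","items":{"type":"number"}},"turn":{"type":"number"}}}},"gripper":{"type":"number"},"grip_force":{"type":"number"}},"required":["motion"]}

```bash
mkdir -p pics; ls; python3 - <<'E'
from workcell import bot
import cv2
print(bot.get_obs())
for n in("scene","top"):
    cv2.imwrite(f"pics/{n}0.png",bot.capture(n)); print(n,bot.camera_model(n))
E
```

```text
pics
{'time_s': 0.0, 'joint_positions': array([ 1.28979971,  0.68995826, -0.19453763,  1.56633135,  0.15733261,
        0.90251154, -0.2151028 ]), 'qd': array([ 2.05073222e-03, -4.01361848e-05, -5.72330752e-04,  1.30130780e-03,
       -7.51805202e-04, -9.94705622e-04, -3.37928839e-06]), 'tau': array([-1.67364860e-04, -5.27572238e+01, -1.26748469e+00, -1.53427953e+01,
       -5.27760526e-02,  6.60628342e-03,  1.91449913e-04]), 'eef_pos': array([ 0.19327662, -0.5937045 ,  0.23793008]), 'tcp_rot': array([-8.80287779e-04,  9.87628742e-01,  1.56807677e-01, -2.13652958e-04]), 'force': array([-0.64354795, -0.03642589,  0.39645772]), 'ft_torque': array([0.0494574 , 0.02927898, 0.00030005]), 'opening': 0.08851617153266556}
scene {'vfov': 42.453069377474854, 'cx': 325.335015600835, 'cy': 243.31542458354372, 'rvec': array([ 0.82580886,  2.5366268 , -1.11746408]), 'tvec': array([ 0.39900749, -0.15829782,  1.35558921])}
top {'vfov': 51.91478015178275, 'cx': 318.06533174306674, 'cy': 239.90802729759355, 'rvec': array([ 2.15508345, -2.13628205,  0.10176318]), 'tvec': array([0.04281037, 0.52949395, 0.81952519])}
```

View pics/scene0.png

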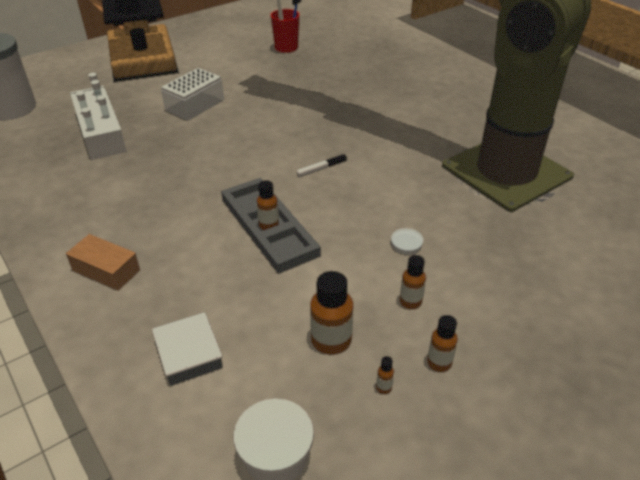

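View pics/top0.png

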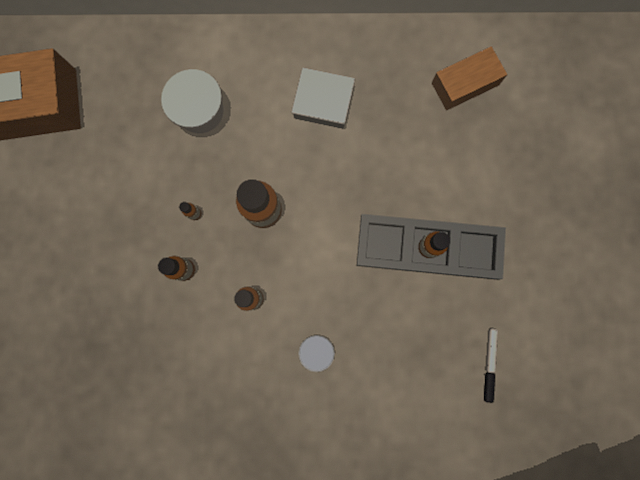

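The scene view shows two mid-size bottles with caps at about (416,265) and (447,325). The big one is at (332,285) and the slim one at (387,362). In the top view the spare caps are at about (168,267) and (245,299). The rack spans columns 358–505, with the resident in the middle pocket at (437,243), so the two end pockets are empty.

```bash
cat > h.py <<'E'
import numpy as np, cv2
from workcell import bot
def cam(n):
    m=bot.camera_model(n); f=240/np.tan(np.radians(m['vfov']/2))
    K=np.array([[f,0,m['cx']],[0,f,m['cy']],[0,0,1]]); R=cv2.Rodrigues(m['rvec'])[0]
    return K,R,m['tvec'],m['rvec']
def ray(n,p):
    K,R,t,_=cam(n); d=R.T@np.linalg.inv(K)@np.array([p[0],p[1],1.]); return -R.T@t,d/np.linalg.norm(d)
def onz(n,p,z):
    c,d=ray(n,p); return c+d*(z-c[2])/d[2]
def proj(n,X):
    K,R,t,r=cam(n); return cv2.projectPoints(np.float64(X).reshape(-1,3),r,t,K,None)[0].reshape(-1,2)
def tri(p,q):
    a,d=ray('top',p);b,e=ray('scene',q)
    s=np.linalg.lstsq(np.c_[d,-e],b-a,rcond=None)[0]
    u=a+s[0]*d;v=b+s[1]*e; return (u+v)/2,np.linalg.norm(u-v)
E
python3 - <<'E'
from h import *
np.set_printoptions(precision=4,suppress=True)
t=cv2.imread('pics/top0.png');s=cv2.imread('pics/scene0.png')
def blobs(m,lo,hi):
    n,l,st,c=cv2.connectedComponentsWithStats(m.astype(np.uint8))
    for i in range(1,n):
        if lo<st[i,4]<hi: print(c[i],st[i])
print(ray('top',(320,240))[0],ray('scene',(320,240))[0])
for n,im in(('top',t),('scene',s)):
    h=cv2.cvtColor(im,cv2.COLOR_BGR2HSV)
    print(n,'dark');blobs(h[...,2]<(58 if n=='top' else 45),60,3000)
    print(n,'amber');blobs((h[...,1]>150)&(h[...,0]<20)&(h[...,2]>60),20,3000)
# rack grey
h=cv2.cvtColor(t,cv2.COLOR_BGR2HSV)
print(t[220,400],t[245,385],t[245,480],t[300,400],t[268,166],t[300,243],t[265,193])
cv2.imwrite('pics/c1.png',cv2.resize(t[160:330,140:300],None,fx=4,fy=4,interpolation=cv2.INTER_CUBIC)[:600])
cv2.imwrite('pics/c2.png',cv2.resize(t[200:300,345:515],None,fx=4.5,fy=4.5,interpolation=cv2.INTER_CUBIC))
E
```

```text
[0.4255 0.0239 0.8787] [0.9734 0.6606 0.7988]
top dark
[ 50.8797 107.771 ] [   0   50   81   90 2493]
[471.9169  92.0096] [436  74  69  35 313]
[318.0914 120.9543] [294 114  50  14 175]
[252.5551 195.8191] [237 180  32  33 807]
[185.099  207.2574] [179 202  13  11 101]
[393.1711 233.25  ] [369 223  35  38  76]
[439.6434 240.7261] [415 227  35  38 387]
[488.7636 246.1939] [461 232  36  38 165]
[168.2857 266.0374] [158 258  21  17 294]
[243.0296 298.0788] [235 290  19  17 203]
[488.9761 387.1399] [484 372  11  31 293]
top amber
[31.3529 52.9412] [21 51 21  6 34]
[ 8.3514 70.2703] [ 0 68 19  5 37]
[21.72 77.48] [21 71  4 14 25]
[ 11.4894 101.6383] [ 0 99 23  7 47]
[260.3012 207.2123] [236 182  40  39 405]
[190.4915 211.0339] [183 204  13  13  59]
[432.0176 245.5118] [425 232  22  23 170]
[177.5434 268.4682] [165 256  20  23 173]
[250.7885 299.0192] [240 287  18  23 104]
scene dark
[130.7406  10.682 ] [ 102    0   61   26 1280]
[138.1549  38.7324] [130  28  17  23 284]
[143.5217  75.3261] [114  70  63  11 138]
[336.6774 159.8387] [329 156  17  10  93]
[264.8966 189.3153] [257 182  16  16 203]
[415.1569 265.6549] [408 256  15  20 255]
[331.4005 289.4657] [317 272  29  36 874]
[446.225 326.9  ] [437 316  19  23 320]
[386.0721 363.964 ] [382 357   9  14 111]
scene amber
[284.8037  31.0334] [271   9  28  43 749]
[266.6755 202.6596] [257 196  20  14 188]
[267.1 225.5] [261 223  15   6  30]
[413.3651 279.8838] [403 271  22  17 241]
[331.1325 312.1299] [311 295  42  31 762]
[409.7887 304.3099] [401 300  20   8  71]
[443.4189 341.9865] [432 331  25  20 296]
[330.342  347.2338] [312 339  38  15 231]
[438.0959 367.137 ] [429 362  20   9  73]
[385.1963 373.8224] [379 368  14  12 107]
[85 91 94] [89 96 99] [82 87 91] [ 96 112 123] [34 37 39] [47 53 57] [28 38 55]
```

View pics/c1.png

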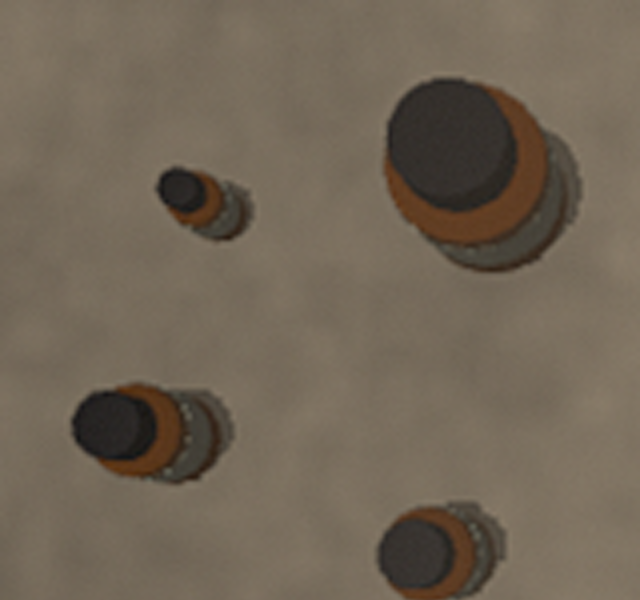

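View pics/c2.png

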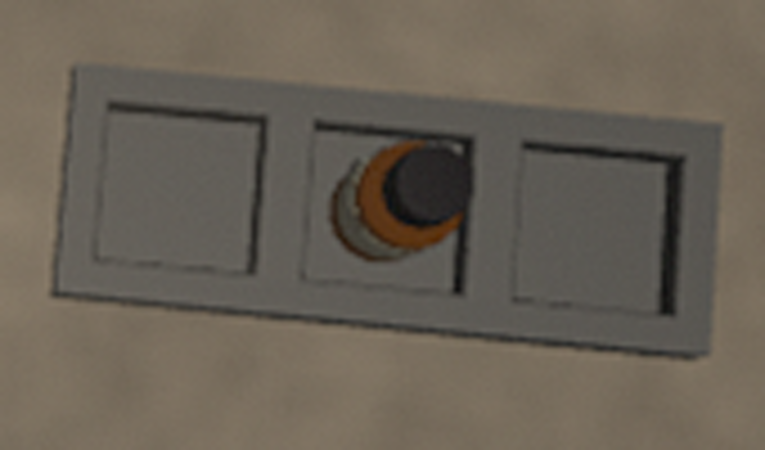

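```bash
cat > m.py <<'E'
from h import *
np.set_printoptions(precision=4,suppress=True)
t=cv2.imread('pics/top0.png')
g=lambda x,y:(345+(x+.5)/4.5-.5,200+(y+.5)/4.5-.5)
C=np.array([onz('top',g(*p),.026) for p in[(75,65),(722,122),(708,353),(53,293)]])
print(C);print([np.linalg.norm(C[i]-C[i-1]) for i in range(4)])
c=C.mean(0); dy=(C[0]-C[1])+(C[3]-C[2]); yaw=np.arctan2(-dy[0],dy[1]); print('rack',c,np.degrees(yaw))
ey=np.array([-np.sin(yaw),np.cos(yaw),0])
for y in(-.08,0,.08): print('pocket',y,c+ey*y)
f=lambda x,y:(140+(x+.5)/4-.5,160+(y+.5)/4-.5)
P={'A':onz('top',f(107,425),.1),'B':onz('top',f(414,553),.1),'R':onz('top',g(431,182),.1),'big':onz('top',f(450,143),.135),'slim':onz('top',f(180,188),.07)}
for k,v in P.items():
    print(k,v, 'scene cap top',proj('scene',v),'foot',proj('scene',[v[0],v[1],0]),'topfoot',proj('top',[v[0],v[1],0]))
s=cv2.imread('pics/scene0.png')
for n,im in(('scene',s),('top',t)):
    im=cv2.resize(im,None,fx=2,fy=2)
    q=[]
    for k,v in P.items():
        H={'big':.135,'slim':.07}.get(k,.1);r={'big':.034,'slim':.0125}.get(k,.02);z0=.006 if k=='R' else 0
        a=np.linspace(0,6.283,40)
        pts=proj(n,np.c_[v[0]+r*np.cos(a),v[1]+r*np.sin(a),np.full(40,z0)]);q.append(pts)
        for p in proj(n,v)*2: cv2.circle(im,tuple(p.astype(int)),2,(0,255,0),-1)
    ex=np.array([ey[1],-ey[0],0])
    for y in(-.08,0,.08):
        q.append(proj(n,[c+ey*y+ex*.0305*i+ey*.0305*j for i,j in((1,1),(1,-1),(-1,-1),(-1,1))]))
    q.append(proj(n,C))
    for p in q: cv2.polylines(im,[np.int32(p*2)],True,(255,255,0),1)
    if n=='scene': cv2.imwrite('pics/ov_s.png',im[330:830,400:1000])
    else: cv2.imwrite('pics/ov_t.png',im[330:660,290:1040])
E
python3 m.py
```

```text
[[ 0.5761 -0.0275  0.026 ]
 [ 0.5553 -0.276   0.026 ]
 [ 0.4665 -0.2676  0.026 ]
 [ 0.4872 -0.0191  0.026 ]]
[np.float64(0.0892789055626144), np.float64(0.24929059238871235), np.float64(0.08917666715802287), np.float64(0.24933773930093983)]
rack [ 0.5212 -0.1475  0.026 ] -4.77928336492863
pocket -0.08 [ 0.5146 -0.2273  0.026 ]
pocket 0 [ 0.5212 -0.1475  0.026 ]
pocket 0.08 [ 0.5279 -0.0678  0.026 ]
A [0.4774 0.2871 0.1   ] scene cap top [[448.8608 321.0778]] foot [[440.3772 362.3516]] topfoot [[184.8526 269.7419]]
B [0.428  0.1627 0.1   ] scene cap top [[416.6716 259.8877]] foot [[410.9702 301.3318]] topfoot [[253.1087 298.1591]]
R [ 0.522  -0.1479  0.1   ] scene cap top [[266.1196 186.8273]] foot [[269.4441 227.3992]] topfoot [[428.0696 246.8665]]
big [0.5851 0.1471 0.135 ] scene cap top [[333.6198 280.1981]] foot [[332.9413 337.5652]] topfoot [[263.9746 211.0967]]
slim [0.5793 0.2712 0.07  ] scene cap top [[387.5495 359.5402]] foot [[384.467  387.5647]] topfoot [[195.9749 213.8816]]
```

View pics/ov_s.png

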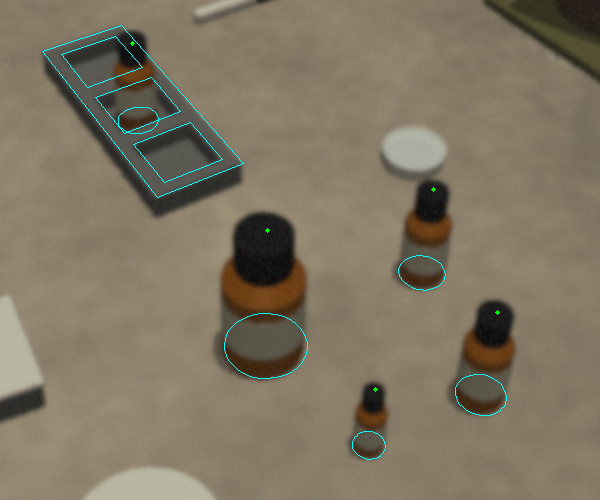

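View pics/ov_t.png

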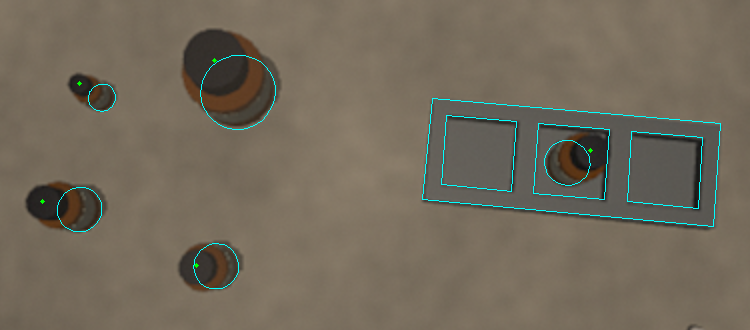

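The overlay fits both views: the rack measures 249 × 89 mm with yaw −4.8°, and the foot circles land on the bottles. The spares are A (0.477, 0.287) and B (0.428, 0.163). Next is a helper for the offsets.

```bash
cat > go.py <<'E'
import sys
from h import *
from scipy.spatial.transform import Rotation as Ro
np.set_printoptions(precision=4,suppress=True)
o=bot.get_obs(); q=o['tcp_rot']; R=Ro.from_quat([q[1],q[2],q[3],q[0]]).as_matrix()
print('t',o['time_s'],'pos',o['eef_pos'],'yawY',np.degrees(np.arctan2(R[1,1],R[0,1])),'tilt',np.degrees(np.arccos(-R[2,2])),'q',o['joint_positions'],'F',o['force'],'open',o['opening'])
a=list(map(float,sys.argv[1:]))
for i in range(0,len(a),3): print(a[i:i+3],'->',np.round((R.T@(np.array(a[i:i+3])-o['eef_pos']))*1000,1))
E
python3 go.py .45 -.25 .24
```

```text
t 0.1 pos [ 0.1933 -0.5938  0.238 ] yawY -71.95544967020439 tilt 0.09233861958907462 q [ 1.2898  0.6899 -0.1945  1.5662  0.1573  0.9025 -0.2151] F [-0.3992 -0.2049 -0.787 ] open 0.08797098385356612
[0.45, -0.25, 0.24] -> [ 350.6 -247.4   -1.6]
```

jog_arm([
  {"offset": [44, -31, 0], "turn": -8},
  {"offset": [88, -62, 0], "turn": -16},
  {"offset": [132, -93, 0], "turn": -24},
  {"offset": [176, -124, 0], "turn": -32},
  {"offset": [220, -155, 0], "turn": -40},
  {"offset": [264, -186, 0], "turn": -48},
  {"offset": [308, -217, 0], "turn": -56},
  {"offset": [350, -247, 0], "turn": -64},
], gripper=75)

```text
time_s: 0.9
eef_pos: [0.4336, -0.2722, 0.2386]
tcp_rot: [-0.0, 0.753, 0.658, -0.0]
force: [1.0, -0.0, -0.1]
opening: 0.0748
```

```bash
python3 go.py .43 .1627 .24 .428 .1627 .15
```

```text
t 0.9 pos [ 0.4336 -0.2722  0.2386] yawY -7.646545191335797 tilt 0.02089256937678042 q [ 0.7792  0.5742 -0.4901  1.893   0.3777  0.7667 -0.0539] F [ 0.9977 -0.0043 -0.0895] open 0.07479810852960678
[0.43, 0.1627, 0.24] -> [430.6 -61.5  -1.4]
[0.428, 0.1627, 0.15] -> [430.3 -63.4  88.6]
```

jog_arm([
  {"offset": [45, -9, 0], "turn": 0},
  {"offset": [95, -18, 0], "turn": 0},
  {"offset": [145, -27, 0], "turn": 0},
  {"offset": [195, -37, 0], "turn": 0},
  {"offset": [245, -46, 0], "turn": 0},
  {"offset": [295, -56, 0], "turn": 0},
  {"offset": [345, -66, 0], "turn": 0},
  {"offset": [395, -75, 0], "turn": 0},
])

```text
time_s: 1.7
eef_pos: [0.413, 0.1233, 0.2386]
tcp_rot: [0.0, 0.755, 0.656, -0.0]
force: [1.5, -0.3, -0.6]
opening: 0.0751
```

jog_arm([
  {"offset": [11, -1, 10], "turn": 3},
  {"offset": [11, -1, 30], "turn": 3},
  {"offset": [11, -1, 50], "turn": 3},
  {"offset": [11, -1, 70], "turn": 3},
  {"offset": [11, -1, 80], "turn": 3},
  {"offset": [11, -1, 85], "turn": 3},
  {"offset": [11, -1, 85], "turn": 3},
  {"offset": [11, -1, 85], "turn": 3},
])

```text
time_s: 2.5
eef_pos: [0.4144, 0.1327, 0.154]
tcp_rot: [0.0, 0.771, 0.636, 0.0]
force: [-0.9, -0.0, 0.2]
opening: 0.0753
```

```bash
python3 go.py .428 .1627 .15 .428 .1627 .041;
```

```text
t 2.5 pos [0.4144 0.1327 0.154 ] yawY -10.960773852708774 tilt 0.033139377665790073 q [-0.226   0.6217 -0.2957  2.1997  0.4764  0.3793 -1.1069] F [-0.8991 -0.0151  0.2151] open 0.07527044772203585
[0.428, 0.1627, 0.15] -> [32.   7.6  4. ]
[0.428, 0.1627, 0.041] -> [ 32.    7.6 113. ]
```

jog_arm([
  {"offset": [16, 4, 0], "turn": -3},
  {"offset": [32, 7.5, 0], "turn": -6},
  {"offset": [32, 7.5, 0], "turn": -6},
  {"offset": [32, 7.5, 0], "turn": -6},
  {"offset": [32, 7.5, 10], "turn": -6},
  {"offset": [32, 7.5, 25], "turn": -6},
  {"offset": [32, 7.5, 35], "turn": -6},
  {"offset": [32, 7.5, 35], "turn": -6},
])

```text
time_s: 3.3
eef_pos: [0.4265, 0.1615, 0.1174]
tcp_rot: [-0.0, 0.737, 0.676, -0.002]
force: [-0.5, 0.6, -0.0]
opening: 0.0751
```

```bash
python3 go.py .428 .1627 .041; python3 -c "
from h import *
cv2.imwrite('pics/s1.png',cv2.resize(bot.capture('scene')[180:400,280:540],None,fx=2.5,fy=2.5))"
```

```text
t 3.3 pos [0.4265 0.1615 0.1174] yawY -4.992332594826895 tilt 0.20478526086468463 q [-0.2997  0.7099 -0.2614  2.1648  0.5439  0.3328 -1.1069] F [-0.5238  0.5731 -0.0219] open 0.07507053381168768
[0.428, 0.1627, 0.041] -> [ 1.5  1.6 76.4]
```

View pics/s1.png

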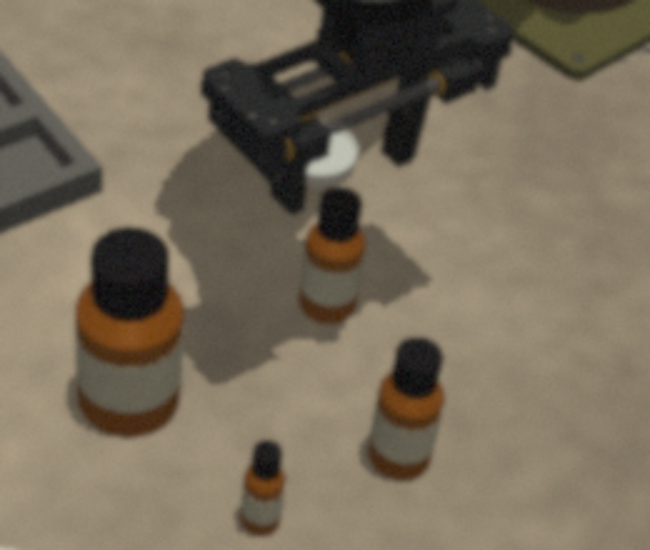

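The jaw tips at (290,205) and (400,160) straddle the cap of B at (341,205) in the crop, so I'm descending.

jog_arm([
  {"offset": [1, 1, 12], "turn": 0},
  {"offset": [1, 1, 26], "turn": 0},
  {"offset": [1, 1, 40], "turn": 0},
  {"offset": [1, 1, 54], "turn": 0},
  {"offset": [1, 1, 66], "turn": 0},
  {"offset": [1, 1, 73], "turn": 0},
  {"offset": [1, 1, 76], "turn": 0},
  {"offset": [1, 1, 76], "turn": 0},
])

```text
time_s: 4.15
eef_pos: [0.4287, 0.1634, 0.0427]
tcp_rot: [0.0, 0.737, 0.676, -0.0]
force: [-0.9, -0.1, -0.2]
opening: 0.0751
```

jog_arm([
  {"offset": [0, 0, 0], "turn": 0},
  {"offset": [0, 0, 0], "turn": 0},
  {"offset": [0, 0, 0], "turn": 0},
  {"offset": [0, 0, 0], "turn": 0},
  {"offset": [0, 0, 0], "turn": 0},
  {"offset": [0, 0, 0], "turn": 0},
  {"offset": [0, 0, 0], "turn": 0},
  {"offset": [0, 0, 0], "turn": 0},
], gripper=30, grip_force=20)

```text
time_s: 4.95
eef_pos: [0.4286, 0.1634, 0.0428]
tcp_rot: [0.0, 0.737, 0.676, -0.0]
force: [-0.7, 1.2, 2.4]
opening: 0.0394
```

```bash
python3 go.py .5146 -.2273 .2
```

```text
t 4.95 pos [0.4286 0.1634 0.0428] yawY -4.963696092072469 tilt 0.007104238510251235 q [-0.4141  0.8626 -0.0825  2.1942  0.6283  0.1069 -1.1801] F [-0.7139  1.187   2.3573] open 0.039385476492294576
[0.5146, -0.2273, 0.2] -> [-381.8  119.4 -157.2]
```

jog_arm([
  {"offset": [0, 0, -4], "turn": 0},
  {"offset": [0, 0, -14], "turn": 0},
  {"offset": [0, 0, -30], "turn": 0},
  {"offset": [0, 0, -52], "turn": 0},
  {"offset": [0, 0, -76], "turn": 0},
  {"offset": [0, 0, -100], "turn": 0},
  {"offset": [0, 0, -124], "turn": 0},
  {"offset": [0, 0, -144], "turn": 0},
])

```text
time_s: 5.75
eef_pos: [0.4287, 0.1632, 0.188]
tcp_rot: [0.0, 0.737, 0.676, 0.0]
force: [-0.1, 1.1, -1.4]
opening: 0.0396
```

jog_arm([
  {"offset": [-5, 2, -8], "turn": 0},
  {"offset": [-20, 7, -12], "turn": 0},
  {"offset": [-45, 14, -12], "turn": 0},
  {"offset": [-75, 24, -12], "turn": 0},
  {"offset": [-105, 33, -12], "turn": 0},
  {"offset": [-135, 42, -12], "turn": 0},
  {"offset": [-165, 52, -12], "turn": 0},
  {"offset": [-195, 61, -12], "turn": 0},
])

```text
time_s: 6.55
eef_pos: [0.4723, -0.0381, 0.1981]
tcp_rot: [-0.0, 0.737, 0.676, -0.001]
force: [0.2, 0.3, -1.4]
opening: 0.0394
```

jog_arm([
  {"offset": [-30, 9, 0], "turn": 0},
  {"offset": [-60, 19, 0], "turn": 0},
  {"offset": [-90, 28, 0], "turn": 0},
  {"offset": [-120, 38, 0], "turn": 0},
  {"offset": [-148, 46, 0], "turn": 0},
  {"offset": [-170, 53, 0], "turn": 0},
  {"offset": [-182, 57, 0], "turn": 0},
  {"offset": [-187, 58, 0], "turn": 0},
])

```text
time_s: 7.35
eef_pos: [0.5137, -0.2288, 0.198]
tcp_rot: [-0.0, 0.738, 0.675, -0.0]
force: [-0.2, 0.3, -1.1]
opening: 0.0391
```

```bash
python3 go.py .5146 -.2273 .2
```

```text
t 7.35 pos [ 0.5137 -0.2288  0.198 ] yawY -5.087222280351572 tilt 0.06459171614955861 q [ 0.6398  0.6989 -0.5151  1.7894  0.4686  0.7788 -0.2042] F [-0.1642  0.2959 -1.1161] open 0.03907536063680265
[0.5146, -0.2273, 0.2] -> [ 1.6  0.8 -2. ]
```

jog_arm([
  {"offset": [1.5, 1, 8], "turn": 0},
  {"offset": [1.5, 1, 26], "turn": 0},
  {"offset": [1.5, 1, 46], "turn": 0},
  {"offset": [1.5, 1, 68], "turn": 0},
  {"offset": [1.5, 1, 88], "turn": 0},
  {"offset": [1.5, 1, 102], "turn": 0},
  {"offset": [1.5, 1, 110], "turn": 0},
  {"offset": [1.5, 1, 112], "turn": 0},
])

```text
time_s: 8.15
eef_pos: [0.5151, -0.225, 0.086]
tcp_rot: [-0.001, 0.737, 0.676, -0.0]
force: [1.1, -0.5, -1.5]
opening: 0.0395
```

```bash
python3 go.py .5146 -.2273 .0488; python3 -c "
from h import *
cv2.imwrite('pics/s2.png',cv2.resize(bot.capture('scene')[120:290,160:380],None,fx=3.5,fy=3.5,interpolation=2))
for z in(.0855,.086-.05+.0,.1): print(proj('scene',[.5146,-.2273,z]))
print(proj('scene',[.5146,-.2273,.086-.0428]))"
```

```text
t 8.15 pos [ 0.5151 -0.225   0.086 ] yawY -4.890218417792174 tilt 0.07439134972456492 q [ 0.5599  0.857  -0.3946  1.8662  0.5998  0.54   -0.3224] F [ 1.1109 -0.4545 -1.463 ] open 0.03947884088389683
[0.5146, -0.2273, 0.0488] -> [-2.3 -0.3 37.2]
[[248.30315211 171.49183319]]
[[250.39270338 191.56256255]]
[[247.66903205 165.40093109]]
[[250.09577465 188.71047838]]
```

View pics/s2.png

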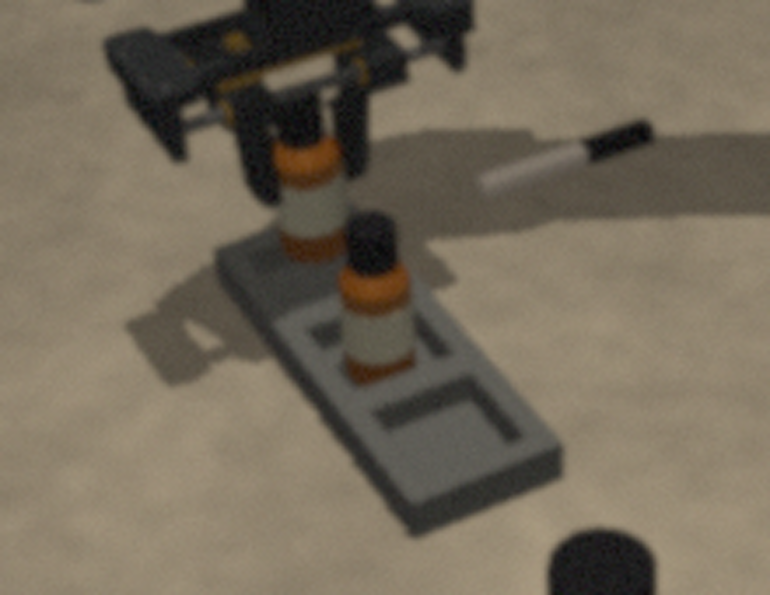

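The held bottle hangs upright over the far pocket. Its foot is at about (313,250) in the crop against a predicted (315,240). I'm lowering it.

jog_arm([
  {"offset": [-2, 0, 3], "turn": 0},
  {"offset": [-2, 0, 9], "turn": 0},
  {"offset": [-2, 0, 16], "turn": 0},
  {"offset": [-2, 0, 23], "turn": 0},
  {"offset": [-2, 0, 29], "turn": 0},
  {"offset": [-2, 0, 33], "turn": 0},
  {"offset": [-2, 0, 35], "turn": 0},
  {"offset": [-2, 0, 35], "turn": 0},
])

```text
time_s: 9.0
eef_pos: [0.5151, -0.2279, 0.0514]
tcp_rot: [-0.0, 0.737, 0.676, -0.0]
force: [-0.6, -0.7, -1.1]
opening: 0.0394
```

jog_arm([
  {"offset": [0, 0, 0.5], "turn": 0},
  {"offset": [0, 0, 0.5], "turn": 0},
  {"offset": [0, 0, 1], "turn": 0},
  {"offset": [0, 0, 1], "turn": 0},
  {"offset": [0, 0, 1.5], "turn": 0},
  {"offset": [0, 0, 1.5], "turn": 0},
  {"offset": [0, 0, 2], "turn": 0},
  {"offset": [0, 0, 2], "turn": 0},
])

```text
time_s: 9.8
eef_pos: [0.5151, -0.228, 0.0497]
tcp_rot: [-0.0, 0.737, 0.676, -0.0]
force: [0.2, 0.6, -2.0]
opening: 0.0392
```

```bash
python3 go.py .5146 -.2273 .0488
```

```text
t 9.8 pos [ 0.5151 -0.228   0.0497] yawY -4.962608782981845 tilt 0.004382422040076232 q [ 0.5362  0.9137 -0.346   1.8746  0.6408  0.4659 -0.3549] F [ 0.2266  0.5577 -2.0492] open 0.03919649124179943
[0.5146, -0.2273, 0.0488] -> [ 0.6 -0.6  0.9]
```

Contact is due in about 1 mm, so I'll creep down and watch the force.

jog_arm([
  {"offset": [0, 0, 0.3], "turn": 0},
  {"offset": [0, 0, 0.5], "turn": 0},
  {"offset": [0, 0, 0.7], "turn": 0},
  {"offset": [0, 0, 0.9], "turn": 0},
  {"offset": [0, 0, 1.1], "turn": 0},
  {"offset": [0, 0, 1.3], "turn": 0},
  {"offset": [0, 0, 1.3], "turn": 0},
  {"offset": [0, 0, 1.3], "turn": 0},
])

```text
time_s: 10.6
eef_pos: [0.5152, -0.228, 0.0488]
tcp_rot: [0.0, 0.737, 0.676, -0.0]
force: [-1.3, 0.5, 5.8]
opening: 0.0396
```

Contact shows as +5.8 N at the expected height, so I'm releasing.

jog_arm([
  {"offset": [0, 0, 0], "turn": 0},
  {"offset": [0, 0, 0], "turn": 0},
  {"offset": [0, 0, 0], "turn": 0},
  {"offset": [0, 0, 0], "turn": 0},
  {"offset": [0, 0, 0], "turn": 0},
  {"offset": [0, 0, 0], "turn": 0},
  {"offset": [0, 0, 0], "turn": 0},
  {"offset": [0, 0, 0], "turn": 0},
], gripper=64)

```text
time_s: 11.4
eef_pos: [0.5152, -0.228, 0.0484]
tcp_rot: [0.0, 0.737, 0.676, -0.0]
force: [0.1, 0.9, 0.4]
opening: 0.0641
```

jog_arm([
  {"offset": [0, 0, -8], "turn": 0},
  {"offset": [0, 0, -25], "turn": 0},
  {"offset": [0, 0, -50], "turn": 0},
  {"offset": [0, 0, -80], "turn": 0},
  {"offset": [0, 0, -110], "turn": 0},
  {"offset": [0, 0, -140], "turn": 0},
  {"offset": [0, 0, -160], "turn": 0},
  {"offset": [0, 0, -165], "turn": 0},
])

```text
time_s: 12.2
eef_pos: [0.5165, -0.2282, 0.2163]
tcp_rot: [0.002, 0.737, 0.676, 0.001]
force: [-0.5, -0.1, 0.3]
opening: 0.064
```

```bash
python3 go.py .45 .1 .21 .4774 .2871 .21; python3 -c "
from h import *
cv2.imwrite('pics/s3.png',cv2.resize(bot.capture('scene')[120:290,160:380],None,fx=3.5,fy=3.5,interpolation=2))"
```

```text
t 12.2 pos [ 0.5165 -0.2282  0.2163] yawY -4.969049532746261 tilt 0.2808469173077089 q [ 0.6494  0.6768 -0.5349  1.7697  0.4547  0.8156 -0.1917] F [-0.5035 -0.0754  0.2664] open 0.064020183729166
[0.45, 0.1, 0.21] -> [321.2 -94.7   5.4]
[0.4774, 0.2871, 0.21] -> [510.  -83.6   5.3]
```

View pics/s3.png

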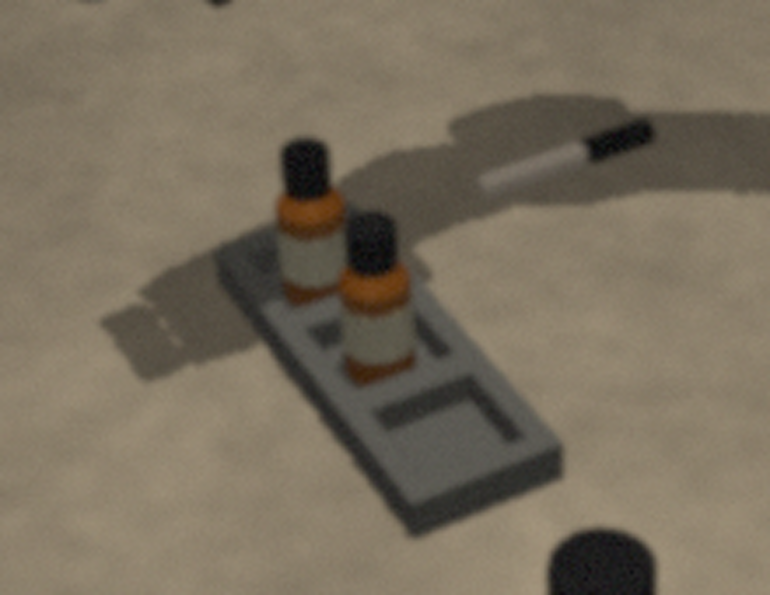

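The first spare stands upright in the far pocket, cap at (305,165) in the crop, and the resident has not moved. Now spare A.

jog_arm([
  {"offset": [30, -9, 0], "turn": 0},
  {"offset": [70, -21, 0], "turn": 0},
  {"offset": [110, -33, 0], "turn": 0},
  {"offset": [150, -45, 0], "turn": 0},
  {"offset": [190, -57, 0], "turn": 0},
  {"offset": [230, -68, 0], "turn": 0},
  {"offset": [270, -80, 0], "turn": 0},
  {"offset": [310, -88, 0], "turn": 0},
], gripper=72)

```text
time_s: 13.05
eef_pos: [0.4526, 0.0896, 0.2124]
tcp_rot: [-0.001, 0.737, 0.676, -0.001]
force: [0.4, -0.1, 0.5]
opening: 0.0723
```

jog_arm([
  {"offset": [35, 1, 0], "turn": 0},
  {"offset": [70, 2, 0], "turn": 0},
  {"offset": [105, 3, 0], "turn": 0},
  {"offset": [140, 4, 0], "turn": 0},
  {"offset": [170, 4, 0], "turn": 0},
  {"offset": [190, 4, 0], "turn": 0},
  {"offset": [200, 4, 0], "turn": 0},
  {"offset": [200, 4, 0], "turn": 0},
])

```text
time_s: 13.85
eef_pos: [0.475, 0.2882, 0.2125]
tcp_rot: [-0.0, 0.736, 0.677, -0.001]
force: [-0.8, -0.9, -0.1]
opening: 0.0718
```

```bash
python3 go.py .4774 .2871 .115
```

```text
t 13.85 pos [0.475  0.2882 0.2125] yawY -4.853664397934449 tilt 0.07302713314878452 q [-0.3531  0.6609 -0.4605  1.7967  0.3981  0.7783 -1.1023] F [-0.8045 -0.8654 -0.0782] open 0.07182501356311324
[0.4774, 0.2871, 0.115] -> [-0.9  2.6 97.5]
```

jog_arm([
  {"offset": [-1, 2.5, 8], "turn": 0},
  {"offset": [-1, 2.5, 24], "turn": 0},
  {"offset": [-1, 2.5, 44], "turn": 0},
  {"offset": [-1, 2.5, 64], "turn": 0},
  {"offset": [-1, 2.5, 82], "turn": 0},
  {"offset": [-1, 2.5, 92], "turn": 0},
  {"offset": [-1, 2.5, 95], "turn": 0},
  {"offset": [-1, 2.5, 95], "turn": 0},
])

```text
time_s: 14.65
eef_pos: [0.4781, 0.2854, 0.1182]
tcp_rot: [0.0, 0.737, 0.676, -0.0]
force: [1.3, -1.2, -0.6]
opening: 0.0721
```

```bash
python3 go.py .4774 .2871 .042;  python3 -c "
from h import *
cv2.imwrite('pics/s4.png',cv2.resize(bot.capture('scene')[180:400,280:540],None,fx=2.5,fy=2.5))"
```

```text
t 14.65 pos [0.4781 0.2854 0.1182] yawY -5.009374395605434 tilt 0.04826782345726978 q [-0.4033  0.7948 -0.3701  1.8694  0.4991  0.5707 -1.1863] F [ 1.2768 -1.2127 -0.5661] open 0.07214762941420304
[0.4774, 0.2871, 0.042] -> [ 1.7 -0.9 76.2]
```

View pics/s4.png

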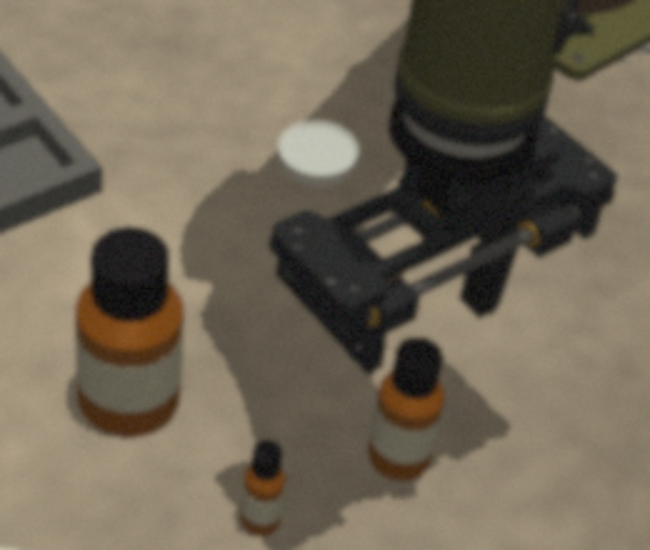

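The jaw tips at (367,365) and (482,310) straddle the cap at (419,350), and the slim bottle is clear. Descending.

jog_arm([
  {"offset": [1.5, -1, 12], "turn": 0},
  {"offset": [1.5, -1, 26], "turn": 0},
  {"offset": [1.5, -1, 40], "turn": 0},
  {"offset": [1.5, -1, 54], "turn": 0},
  {"offset": [1.5, -1, 66], "turn": 0},
  {"offset": [1.5, -1, 73], "turn": 0},
  {"offset": [1.5, -1, 76], "turn": 0},
  {"offset": [1.5, -1, 76], "turn": 0},
])

```text
time_s: 15.5
eef_pos: [0.477, 0.2877, 0.0421]
tcp_rot: [0.0, 0.737, 0.676, -0.0]
force: [0.4, -0.7, 0.6]
opening: 0.0718
```

jog_arm([
  {"offset": [0, 0, 0], "turn": 0},
  {"offset": [0, 0, 0], "turn": 0},
  {"offset": [0, 0, 0], "turn": 0},
  {"offset": [0, 0, 0], "turn": 0},
  {"offset": [0, 0, 0], "turn": 0},
  {"offset": [0, 0, 0], "turn": 0},
  {"offset": [0, 0, 0], "turn": 0},
  {"offset": [0, 0, 0], "turn": 0},
], gripper=30, grip_force=20)

```text
time_s: 16.3
eef_pos: [0.4774, 0.2878, 0.0426]
tcp_rot: [0.0, 0.737, 0.676, 0.0]
force: [-0.4, 0.2, 3.6]
opening: 0.0399
```

```bash
python3 go.py .5279 -.0678 .2
```

```text
t 16.3 pos [0.4774 0.2878 0.0426] yawY -4.964286167901513 tilt 0.028607475692474595 q [-0.4637  0.9143 -0.2756  1.8963  0.5734  0.4091 -1.256 ] F [-0.3604  0.1989  3.5806] open 0.03986389431752297
[0.5279, -0.0678, 0.2] -> [-349.9   81.2 -157.4]
```

jog_arm([
  {"offset": [0, 0, -4], "turn": 0},
  {"offset": [0, 0, -14], "turn": 0},
  {"offset": [0, 0, -30], "turn": 0},
  {"offset": [0, 0, -54], "turn": 0},
  {"offset": [0, 0, -80], "turn": 0},
  {"offset": [0, 0, -108], "turn": 0},
  {"offset": [0, 0, -136], "turn": 0},
  {"offset": [0, 0, -156], "turn": 0},
])

```text
time_s: 17.1
eef_pos: [0.4772, 0.2879, 0.2007]
tcp_rot: [0.0, 0.737, 0.676, 0.001]
force: [0.8, -0.3, -0.7]
opening: 0.0394
```

jog_arm([
  {"offset": [-5, 1, -2], "turn": 0},
  {"offset": [-20, 5, -2], "turn": 0},
  {"offset": [-45, 10, -2], "turn": 0},
  {"offset": [-75, 17, -2], "turn": 0},
  {"offset": [-105, 24, -2], "turn": 0},
  {"offset": [-135, 31, -2], "turn": 0},
  {"offset": [-165, 38, -2], "turn": 0},
  {"offset": [-195, 45, -2], "turn": 0},
])

```text
time_s: 17.9
eef_pos: [0.5038, 0.0862, 0.1988]
tcp_rot: [-0.0, 0.737, 0.675, -0.002]
force: [-0.3, -0.8, -1.4]
opening: 0.0394
```

jog_arm([
  {"offset": [-30, 7, 0], "turn": 0},
  {"offset": [-60, 14, 0], "turn": 0},
  {"offset": [-88, 20, 0], "turn": 0},
  {"offset": [-115, 27, 0], "turn": 0},
  {"offset": [-135, 31, 0], "turn": 0},
  {"offset": [-148, 34, 0], "turn": 0},
  {"offset": [-154, 36, 0], "turn": 0},
  {"offset": [-155, 36, 0], "turn": 0},
])

```text
time_s: 18.7
eef_pos: [0.5271, -0.0685, 0.1998]
tcp_rot: [-0.0, 0.737, 0.676, -0.0]
force: [-0.4, 0.0, -0.8]
opening: 0.0391
```

```bash
python3 go.py .5279 -.0678 .084
```

```text
t 18.7 pos [ 0.5271 -0.0685  0.1998] yawY -5.012423885232373 tilt 0.06413704678564548 q [ 0.353   0.6598 -0.5103  1.8779  0.4677  0.7257 -0.5125] F [-0.3575  0.0188 -0.8104] open 0.03911092498452221
[0.5279, -0.0678, 0.084] -> [  0.8   0.8 115.8]
```

jog_arm([
  {"offset": [1, 1, 8], "turn": 0},
  {"offset": [1, 1, 26], "turn": 0},
  {"offset": [1, 1, 46], "turn": 0},
  {"offset": [1, 1, 68], "turn": 0},
  {"offset": [1, 1, 90], "turn": 0},
  {"offset": [1, 1, 106], "turn": 0},
  {"offset": [1, 1, 113], "turn": 0},
  {"offset": [1, 1, 115], "turn": 0},
])

```text
time_s: 19.5
eef_pos: [0.5282, -0.0658, 0.0846]
tcp_rot: [-0.001, 0.736, 0.677, -0.0]
force: [-0.6, -0.1, -1.3]
opening: 0.0392
```

```bash
python3 go.py .5279 -.0678 .0486; python3 -c "
from h import *
cv2.imwrite('pics/s5.png',cv2.resize(bot.capture('scene')[120:290,160:380],None,fx=3.5,fy=3.5,interpolation=2))
print((proj('scene',[.5279,-.0678,.042])-[160,120])*3.5)"
```

```text
t 19.5 pos [ 0.5282 -0.0658  0.0846] yawY -4.851917232790071 tilt 0.08663323177435689 q [ 0.2529  0.8323 -0.3604  1.9572  0.6205  0.464  -0.6493] F [-0.6259 -0.0963 -1.309 ] open 0.039228501363872466
[0.5279, -0.0678, 0.0486] -> [-2.  -0.1 36. ]
[[449.99696459 400.65570178]]
```

View pics/s5.png

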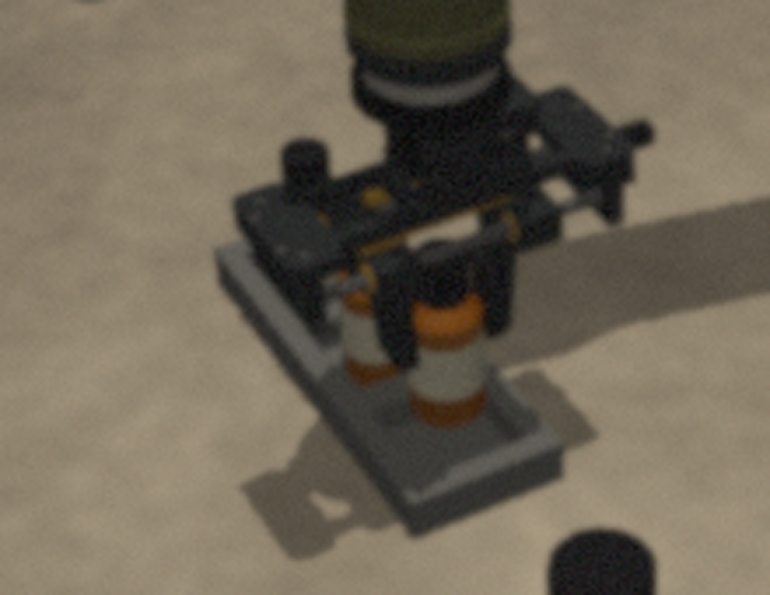

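The bottle is upright over the near pocket. Its foot is at about (447,410) in the crop against a predicted (450,401). Lowering.

jog_arm([
  {"offset": [-2, 0, 3], "turn": 0},
  {"offset": [-2, 0, 9], "turn": 0},
  {"offset": [-2, 0, 16], "turn": 0},
  {"offset": [-2, 0, 23], "turn": 0},
  {"offset": [-2, 0, 29], "turn": 0},
  {"offset": [-2, 0, 33], "turn": 0},
  {"offset": [-2, 0, 35], "turn": 0},
  {"offset": [-2, 0, 35], "turn": 0},
])

```text
time_s: 20.35
eef_pos: [0.5284, -0.0689, 0.0501]
tcp_rot: [-0.0, 0.737, 0.676, -0.0]
force: [0.2, 0.3, -1.6]
opening: 0.0392
```

jog_arm([
  {"offset": [0, 0, 0.3], "turn": 0},
  {"offset": [0, 0, 0.6], "turn": 0},
  {"offset": [0, 0, 0.9], "turn": 0},
  {"offset": [0, 0, 1.2], "turn": 0},
  {"offset": [0, 0, 1.5], "turn": 0},
  {"offset": [0, 0, 1.5], "turn": 0},
  {"offset": [0, 0, 1.5], "turn": 0},
  {"offset": [0, 0, 1.5], "turn": 0},
])

```text
time_s: 21.15
eef_pos: [0.5285, -0.0691, 0.0489]
tcp_rot: [0.0, 0.737, 0.676, -0.0]
force: [-0.6, 0.3, -1.6]
opening: 0.0389
```

jog_arm([
  {"offset": [0, 0, 0.2], "turn": 0},
  {"offset": [0, 0, 0.4], "turn": 0},
  {"offset": [0, 0, 0.6], "turn": 0},
  {"offset": [0, 0, 0.8], "turn": 0},
  {"offset": [0, 0, 0.8], "turn": 0},
  {"offset": [0, 0, 0.8], "turn": 0},
  {"offset": [0, 0, 0.8], "turn": 0},
  {"offset": [0, 0, 0.8], "turn": 0},
])

```text
time_s: 21.95
eef_pos: [0.5285, -0.069, 0.0486]
tcp_rot: [0.0, 0.737, 0.676, 0.0]
force: [-0.6, -0.1, 6.0]
opening: 0.0392
```

Contact again (+6.0 N at z = 0.0486, as expected), so I'm releasing and retreating.

jog_arm([
  {"offset": [0, 0, 0], "turn": 0},
  {"offset": [0, 0, 0], "turn": 0},
  {"offset": [0, 0, 0], "turn": 0},
  {"offset": [0, 0, 0], "turn": 0},
  {"offset": [0, 0, 0], "turn": 0},
  {"offset": [0, 0, 0], "turn": 0},
  {"offset": [0, 0, 0], "turn": 0},
  {"offset": [0, 0, 0], "turn": 0},
], gripper=64)

```text
time_s: 22.75
eef_pos: [0.5285, -0.069, 0.0481]
tcp_rot: [0.0, 0.737, 0.676, -0.0]
force: [-0.7, -0.2, 0.2]
opening: 0.0639
```

jog_arm([
  {"offset": [0, 0, -8], "turn": 0},
  {"offset": [0, 0, -25], "turn": 0},
  {"offset": [0, 0, -50], "turn": 0},
  {"offset": [0, 0, -80], "turn": 0},
  {"offset": [0, 0, -110], "turn": 0},
  {"offset": [0, 0, -140], "turn": 0},
  {"offset": [0, 0, -160], "turn": 0},
  {"offset": [0, 0, -165], "turn": 0},
])

```text
time_s: 23.55
eef_pos: [0.5296, -0.069, 0.2158]
tcp_rot: [0.002, 0.737, 0.676, 0.002]
force: [-0.3, -0.2, -0.7]
opening: 0.064
```

jog_arm([
  {"offset": [30, 0, 0], "turn": 0},
  {"offset": [65, 0, 0], "turn": 0},
  {"offset": [100, -10, 0], "turn": 0},
  {"offset": [135, -20, 0], "turn": 0},
  {"offset": [170, -30, 0], "turn": 0},
  {"offset": [200, -40, 0], "turn": 0},
  {"offset": [215, -45, 0], "turn": 0},
  {"offset": [220, -45, 0], "turn": 0},
])

```text
time_s: 24.35
eef_pos: [0.5013, 0.1563, 0.2127]
tcp_rot: [-0.001, 0.736, 0.677, -0.0]
force: [-0.2, 1.0, -0.9]
opening: 0.0639
```

```bash
python3 go.py; python3 -c "
from h import *
s=bot.capture('scene');t=bot.capture('top');cv2.imwrite('pics/t6.png',t)
s=cv2.resize(s[120:290,160:380],None,fx=3.5,fy=3.5,interpolation=2)
for x,y in((.5146,-.2273),(.5279,-.0678),(.5212,-.1475)):
  print((proj('scene',[x,y,.106])[0]-[160,120])*3.5, proj('top',[x,y,.106]))
cv2.imwrite('pics/s6.png',s)"
```

```text
t 24.35 pos [0.5013 0.1563 0.2127] yawY -4.712438714297094 tilt 0.08621169786787233 q [-0.0822  0.6308 -0.4993  1.8837  0.4322  0.7365 -0.9089] F [-0.2464  0.9529 -0.8726] open 0.0639447596689834
[305.91260834 149.97991495] [[492.43419084 244.66742866]]
[444.82047386 306.23722125] [[389.95657632 235.5341681 ]]
[372.4378303  224.67991391] [[440.9644252  240.11441892]]
```

View pics/s6.png

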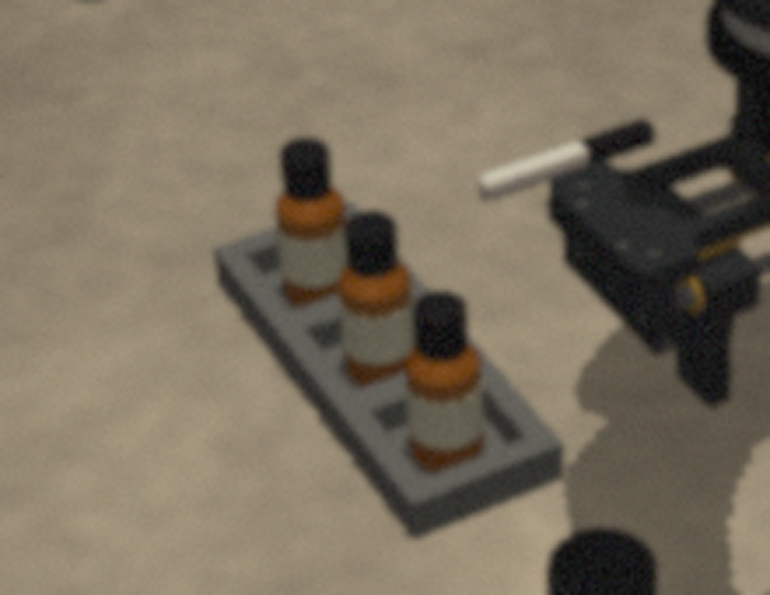

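View pics/t6.png

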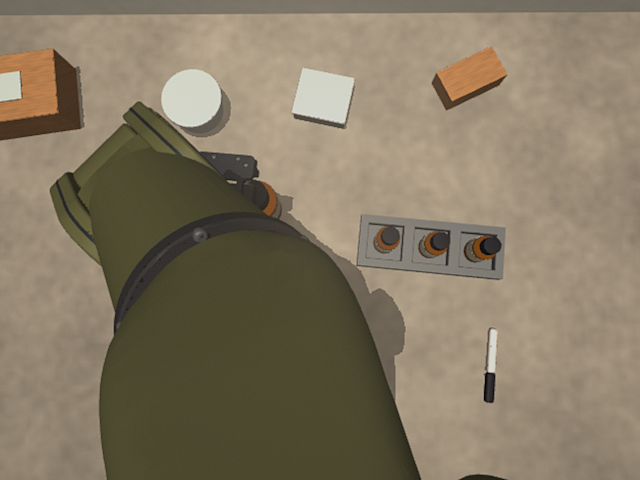

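All three bottles stand upright in line, with caps at (305,155), (372,230) and (440,310) in the scene crop and (389,236), (437,243) and (489,247) in the top view. These match the predictions for bottles fully down. I'll let the arm settle, then hand in.

jog_arm([
  {"offset": [0, 0, 0], "turn": 0},
  {"offset": [0, 0, 0], "turn": 0},
  {"offset": [0, 0, 0], "turn": 0},
  {"offset": [0, 0, 0], "turn": 0},
  {"offset": [0, 0, 0], "turn": 0},
  {"offset": [0, 0, 0], "turn": 0},
  {"offset": [0, 0, 0], "turn": 0},
  {"offset": [0, 0, 0], "turn": 0},
])

```text
time_s: 25.25
eef_pos: [0.5027, 0.1541, 0.2131]
tcp_rot: [0.0, 0.737, 0.676, -0.0]
force: [-0.2, 0.1, 0.2]
opening: 0.0644
```

```bash
python3 go.py; python3 -c "
from workcell import bot
print(bot.hand_in())"
```

```text
t 25.25 pos [0.5027 0.1541 0.2131] yawY -4.9574852220734655 tilt 0.00540550985269684 q [-0.0788  0.6301 -0.4979  1.8826  0.4323  0.7368 -0.9084] F [-0.2001  0.1417  0.2236] open 0.06435682659017096
the job is handed in; nothing more can be done
None
```

Both spare bottles are now in the two end pockets of the rack. I lowered each one until it touched the pocket floor, at about 6 N and the expected height, before letting go. The resident bottle stayed in the middle pocket. I handed the job in at 25.3 s with the gripper clear of everything.

The last scene and top pictures show all three bottles upright, with their caps within a few pixels of where fully seated bottles should appear. The wrist forces read at the end of each move stayed around 6 N or less, and no check failed. In the scene view, bottle positions sat 1–3 pixels off the values measured from the top view, which is small against the room in the pockets.

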